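# Close up the battery case: tray in, cover tucked under the flap and held down

### The job

The battery case has just been loaded: push its battery tray fully in, then pick up the blue cover with the black grip on it, slide its bare silver edge under the aluminium flap until it meets the stop, square with the case and without lifting the flap, and press the cover down flat onto the case rim against the sprung seal. The program finishes while the robot is still holding the cover pressed down, so do not let go; leave the other things on the table where they stand.

Things in the scene. Friction and masses are not known exactly. Their poses are not given: they have to be found in the camera images.
- case: grey battery case fixed to the table, 127 mm along x, 120 wide, rim 45 mm high from x = -52 mm. Origin on the table under the middle of the cover's place; +x from tray side to flap side, z up. The stop, a block face at x = +50 mm, 56 mm high, meets the cover's silver edge when home: cover and case origins and axes then agree in x, y and yaw.
- tray (a joint): black battery tray in the front of the case, slides along the case's x: 0 = fully in, grows to 0.050 m as it is pulled out toward case -x. It needs about 2 N to slide and stays where it is left.
- tray_front (a point): centre of the outer face of the tray's front plate (80 mm wide, 30 mm high, from 8 to 38 mm above the table); with the tray fully in it is at case x = -59 mm. Push it along case +x.
- seat (a joint): black sprung seal plate, 84 x 94 mm, inside the rim: 0 = up, its top 4 mm above the rim (49 mm above the table); grows as it is pressed straight down; 0.004 m = level with the rim, the cover then lies flat on the rim. It takes 3 N to start and 7 N at 0.004 m (1 N per mm).
- flap (a joint): aluminium flap 43 mm deep, 116 wide, 3 thick, orange line near its lip, lapping over the cover's far end; hinged along its far edge, 0 = down (level), grows as lifted (rad). Light (60 g), falls back by its own weight. Its underside is 56 mm above the table, 7 mm above the raised seal plate: the 4 mm cover passes with 3 mm to spare.
- flap_lip (a point): middle of the lower edge of the flap's free lip; at case x = +28 mm, height 56 mm when down. The flap laps over the cover by 22 mm when the cover is home.
- cover: blue flat metal cover, 100 mm along its x, 114 mm wide, 4 mm thick, about 0.15 kg, lying on the table grip up. Origin: centre of its underside; +x toward the bare silver edge strip that goes under the flap, z up.
- cover_edge (a point): middle of the cover's silver edge, on the underside (cover x = +50 mm)
- cover_grip (a point): middle of the black upright grip on the cover, at cover x = -15 mm, 16 mm above the underside: 12 mm thick along the cover's x (pinch it across this), 34 mm long along y, standing from the plate's top (4 mm) to 28 mm above the underside.
- red_cup: bystander: red plastic cup, 70 mm wide, 78 mm tall; origin under its centre
- fruit_tin: bystander: red open tin, 67 mm wide, 109 mm tall; origin under its centre
- glue_bottle: bystander: small grey and white bottle, 38 mm wide, 60 mm tall; origin under its centre
- solder_spool: bystander: blue spool of solder, 62 x 101 x 36 mm; origin under its centre

How it is judged:
On the way, in this order (a step that is already met when the one before it is completed fails the run):
1. the tray is pushed fully in (within 4 mm) (value of joint tray below 0.004 m), for 0.2 s.
2. the cover's silver edge is under the flap by at least 12 mm (x of cover_edge in the frame of case above 0.04 m and z of cover_edge in the frame of case between 0.04 and 0.056 m and value of joint flap below 0.12 rad), for 0.1 s.
At the end, for the whole second after the job is handed in: Tray in within 4 mm; flap under 0.04 rad; cover edge within 7 mm of the stop, 8 mm of the middle, square within 0.08 rad, level within 0.04 rad, underside 4 mm below to 2.5 mm above the rim; seal pressed over 2.5 mm; fingers bear on the cover with over 2 N (value of joint tray below 0.004 m and value of joint flap below 0.04 rad and value of joint seat above 0.0025 m and x of cover_edge in the frame of case above 0.043 m and y of cover_edge in the frame of case between -0.008 and 0.008 m and z of cover in the frame of case between 0.041 and 0.0475 m and angle between the x axis of cover and the x axis of case, either way round below 0.08 rad and angle between cover's own z axis and vertical below 0.04 rad and contact force between the fingers and cover above 2 N); the arm keeps its last pose, push and grip.
It fails at once if the flap is lifted by more than 0.12 rad (5 mm at its lip) (value of joint flap above 0.12 rad).
It fails at once if a bystander is moved by more than 30 mm (distance of any of red_cup, fruit_tin, glue_bottle, solder_spool from where it was at the start of the episode above 0.03 m).
It also fails if it takes over 54 s, if anything falls off the work surface, if the arm or the gripper's body presses on something with over 40 N, if the wrist force passes 120 N, or if a joint passes its speed limit or range.

### The arm

A 7-joint arm with a two-finger parallel gripper is mounted at the origin on a cart in front of the work surface, level with it; the furniture and walls round the work are solid. World frame = base frame: x ahead of the robot, y to its left, z up, the work surface at z = 0. Lengths are in m, angles in rad, forces in N, time in s.
With the tool pointing down it reaches from about 0.35 to 0.9 m from the base axis. Payload 19.9 kg.
Tool frame: the origin (TCP) lies between the finger pads; the fingertips stand 19 mm ahead of it and the grasp point (between the pads) is the TCP; z points along the fingers, y is the line along which they close (so a half turn about z gives the same grasp; the last joint's range is limited). The gripper opens to 94 mm and grips with 3 to 60 N. Pads are 16 mm wide; open, the fingers measure 119 mm over their backs; the gripper's body (75 mm by 177 mm) begins 78 mm behind the grasp point.
Start: joints at [-1.315, 0.417, -0.01, 1.614, 0.005, 1.111, -0.053], TCP at [0.183, 0.598, 0.224] pointing down, gripper open.
Joint ranges: [-2.81, 2.81], [-0.39, 2.02], [-1.27, 1.25], [0.06, 2.57], [-1.19, 4.33], [0.19, 2], [-2.82, 2.82]. Speed limits (rad/s): [1.89, 1.89, 2.39, 2.39, 3.01, 3.01, 3.01].

### API

Orientations are given as a 3x3 rotation matrix whose columns are the frame's x, y, z axes.
In Python, from rig import robot gives the robot as it stands. Calls block until the motion is done:
- robot.move_ptp(position, orientation): joint-space move of the TCP to a pose.
- robot.move_linear(position, velocity=0.15, frame=None, threshold=None): straight line of the TCP; frame=None keeps the orientation; velocity is the mean speed in m/s. With threshold (N) it stops when the force on the tool has changed by that much, and returns True; else False.
- robot.goto_joints(angles): joint-space move.
- robot.gripper_to(opening): finger opening in m; the grip force is fixed at half the most; returns when the fingers have stopped.
- robot.pause(seconds).
- robot.ik(position, orientation): joint angles nearest the present ones, or None.
- robot.get_state(): the state.
- robot.grab_frame(name): name is "side" or "top" or "wrist"; returns the picture (400x640x3 uint8, red, green, blue); there is no depth.
- robot.camera_info(name): a dict with "fx", "fy", "cx", "cy" (pixels), "rvec" (rotation vector, rad) and "tvec" (3), from world to camera coordinates, as OpenCV has them. Camera axes: x right, y down, z forward; pixel columns grow to the right and rows downward; lengths in m; the calibration is good to about 2 mm. A picture is of the moment at which its call begins: read the wrist's pose just before it. camera_info takes no time and is no camera call; for the wrist camera it gives the pose at the moment of the call.
A pose or a line that the arm cannot do raises robot.PlanningError and nothing moves.
- robot.sign_off(): hands the job in; it is judged then, once.
The state is a dict: "time": time; "qpos": joint angles; "joint_vel": joint speeds; "effort": joint torques, N m; "ee_pos": TCP position; "tool_rot": TCP orientation; "force": force on the tool from outside, world axes, zero at the start; "moment": the same for the moment, N m; "opening": finger opening in m; "grasp_force": force on a finger pad.
Only numpy, scipy, OpenCV 4.12 (cv2) and the standard library are available. Lean on these libraries where they do the work, as an engineer would, in place of code of your own. Each camera call takes 0.05 s, during which the arm holds its last target. There are 200 camera calls.

## Working session

There is one attempt and no reset: what is moved stays moved. The work goes in short steps, each a Python script; the robot and the scene stay as the last script left them, time stands still between calls to the robot, and variables do not carry over. Pictures are saved under pics/ and viewed, at most 10 in all, crops included, and the job is handed in when it is done.

```bash
mkdir -p pics; ls; python3 - <<'E'
from rig import robot
import cv2
for n in("top","side"):
    cv2.imwrite(f"pics/{n}0.png",robot.grab_frame(n)[...,::-1]); print(n,robot.camera_info(n))
s=robot.get_state();print(s)
E
```

```text
pics
top {'fx': 519.2571196920713, 'fy': 519.2571196920713, 'cx': 321.08935600476883, 'cy': 197.98066995933254, 'rvec': array([ 2.1688974 , -2.13662694,  0.15120752]), 'tvec': array([-0.09233781,  0.57961695,  1.47349316])}
side {'fx': 494.11476628380854, 'fy': 494.11476628380854, 'cx': 321.77981557983844, 'cy': 195.8433143446086, 'rvec': array([ 2.04888092, -0.05182634,  0.04516487]), 'tvec': array([-0.57035218,  0.03208345,  1.55276767])}
{'time': 0.1, 'qpos': array([-1.31545926,  0.41793439, -0.01030366,  1.61406481,  0.00471278,
        1.11069719, -0.05297733]), 'joint_vel': array([ 6.97742842e-04, -1.83142938e-03,  1.82340718e-03, -1.99783547e-03,
        1.14685301e-03,  1.57238460e-03,  7.32955524e-05]), 'effort': array([ 2.00644994e-03, -8.52582908e+01,  6.40756376e-01, -4.26689923e+01,
       -4.88017628e-02,  1.65035325e-02,  1.29661971e-04]), 'ee_pos': array([0.18273522, 0.59737981, 0.22389595]), 'tool_rot': array([[-9.56277177e-01,  2.92461809e-01, -2.23285568e-04],
       [ 2.92461879e-01,  9.56276598e-01, -1.05705699e-03],
       [-9.56260360e-05, -1.07614199e-03, -9.99999416e-01]]), 'force': array([-0.03173923,  0.92056864, -0.5311977 ]), 'moment': array([ 0.0500403 , -0.02500324,  0.01001947]), 'grasp_force': 0.0, 'opening': 0.09426674296201272}
```

View pics/top0.png

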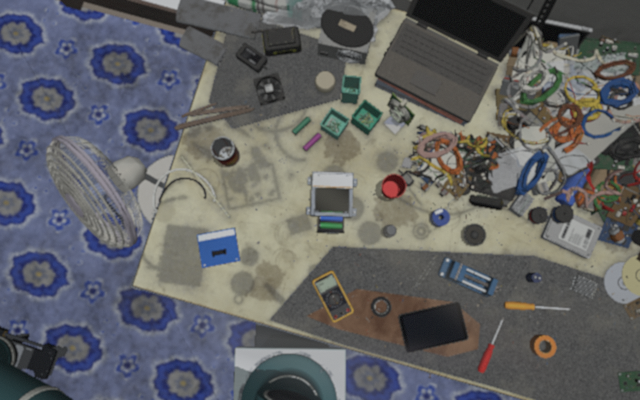

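View pics/side0.png

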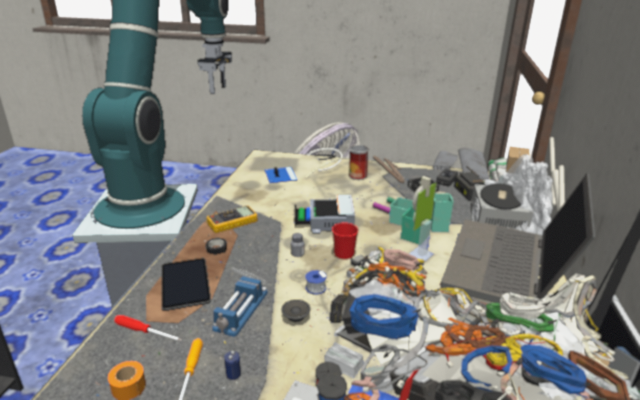

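The top view shows the case at about (332,195), with the tray toward the robot at (330,225), and the cover at (219,249) with its silver edge facing up-image. The bystanders are clear of both. I'll zoom in next.

```bash
python3 - <<'E'
import cv2,numpy as np
a=cv2.imread("pics/top0.png")
c1=cv2.resize(a[165:245,295:375],None,fx=5,fy=5,interpolation=cv2.INTER_CUBIC)
c2=cv2.resize(a[210:290,180:260],None,fx=5,fy=5,interpolation=cv2.INTER_CUBIC)
cv2.imwrite("pics/crop0.png",np.hstack([c1,c2]))
E
```

```text
(no output)
```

View pics/crop0.png

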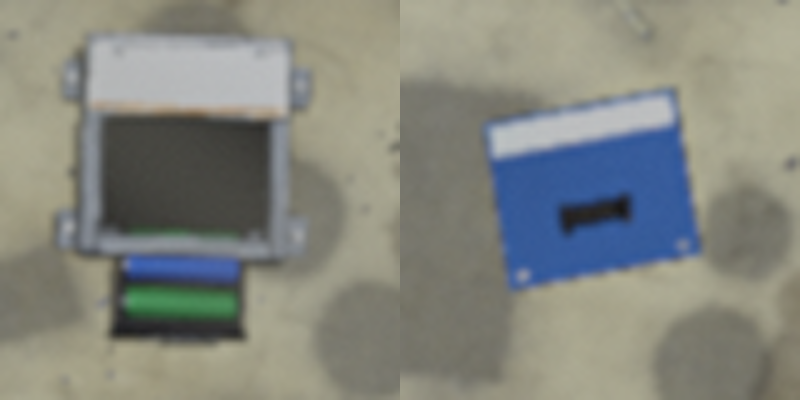

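Crop: the cover's corners are at (485,123), (675,88), (703,255) and (512,290), with the grip at (596,213). The flap lip runs from (88,106) to (288,115), and the case front rim corners are at about (78,250) and (290,258). I'll turn these into coarse poses and move in with the wrist camera.

```bash
cat > h.py <<'E'
from rig import robot
import cv2,numpy as np
def rays(ci,px):
    K=np.array([[ci['fx'],0,ci['cx']],[0,ci['fy'],ci['cy']],[0,0,1]])
    R=cv2.Rodrigues(np.array(ci['rvec'],float))[0];t=np.array(ci['tvec'],float).reshape(3)
    d=(R.T@np.linalg.inv(K)@np.c_[np.array(px,float),np.ones(len(px))].T).T
    return -R.T@t,d
def p2w(ci,px,z):
    c,d=rays(ci,px); z=np.broadcast_to(z,len(px))
    return c+d*((z-c[2])/d[:,2])[:,None]
def rot(yaw): # tool down, tool x axis pointing at yaw, y = finger line
    c,s=np.cos(yaw),np.sin(yaw)
    return np.array([[c,s,0],[s,-c,0],[0,0,-1.]])
E
python3 - <<'E'
from h import *
np.set_printoptions(precision=4,suppress=True)
ci=robot.camera_info("top")
f=lambda l,o:[(o[0]+x/5,o[1]+y/5) for x,y in l]
print("cover",p2w(ci,f([(85,123),(275,88),(303,255),(112,290)],(180,210)),.004))
print("grip",p2w(ci,f([(196,213)],(180,210)),.028))
print("flap",p2w(ci,f([(88,106),(288,115),(292,38),(90,36)],(295,165)),.059))
print("rimfront",p2w(ci,f([(78,250),(290,258)],(295,165)),.045))
print("tray",p2w(ci,f([(112,335),(243,338)],(295,165)),.038))
c=robot.camera_info("wrist");R=cv2.Rodrigues(c['rvec'])[0];C=-R.T@c['tvec']
s=robot.get_state();T=s['tool_rot']
print("cam in tool",T.T@(C-s['ee_pos']),"\n",T.T@R.T,c)
E
```

```text
cover [[0.4711 0.2809 0.004 ]
 [0.4935 0.1696 0.004 ]
 [0.3957 0.1495 0.004 ]
 [0.3737 0.2605 0.004 ]]
grip [[0.4186 0.2087 0.028 ]]
flap [[ 0.6122 -0.0586  0.059 ]
 [ 0.6088 -0.1741  0.059 ]
 [ 0.6539 -0.1761  0.059 ]
 [ 0.6533 -0.059   0.059 ]]
rimfront [[ 0.5301 -0.054   0.045 ]
 [ 0.5273 -0.1767  0.045 ]]
tray [[ 0.4817 -0.0744  0.038 ]
 [ 0.4811 -0.1502  0.038 ]]
cam in tool [ 0.07    0.0006 -0.1611] 
 [[-0.0001 -0.9694 -0.2456]
 [ 1.      0.0002 -0.0012]
 [ 0.0012 -0.2456  0.9694]] {'fx': 327.25499486280387, 'fy': 327.25499486280387, 'cx': 327.8921289613993, 'cy': 195.46787139139016, 'rvec': array([-2.3576, -1.7446, -0.2149]), 'tvec': array([-0.6246, -0.027 ,  0.3918])}
```

```bash
python3 - <<'E'
from h import *
np.set_printoptions(precision=3,suppress=True)
for n,p,yw in [("viewcase",(.57,-.116,.2),0),("tray",(.46,-.116,.03),0),("cover",(.42,.21,.025),.2),("place",(.568,-.116,.07),-.02)]:
  for k in (0,1,2,3):
    print(n,k,robot.ik(np.array(p),rot(yw+k*np.pi/2)))
E
```

```text
viewcase 0 [-0.609  0.571  1.048  1.774 -0.546  1.121 -0.951]
viewcase 1 [-0.524  0.503  0.902  1.772 -0.443  1.083  0.531]
viewcase 2 [-0.455  0.466  0.796  1.77  -0.376  1.064  2.044]
viewcase 3 [-0.628  0.591  1.085  1.775 -0.575  1.134 -2.498]
tray 0 [-0.598  0.713  0.995  2.141 -0.89   0.784 -0.589]
tray 1 [-0.543  0.66   0.911  2.14  -0.808  0.735  0.911]
tray 2 [-0.209  0.498  0.469  2.131 -0.395  0.596  2.113]
tray 3 [-0.649  0.777  1.079  2.142 -0.973  0.845 -2.091]
cover 0 [-0.943  0.508  0.495  2.144 -0.432  0.586 -1.506]
cover 1 [-0.823  0.482  0.349  2.14  -0.3    0.565 -0.055]
cover 2 [-0.62   0.46   0.108  2.134 -0.091  0.552  1.324]
cover 3 [-0.358  0.465 -0.201  2.125  0.168  0.566  2.661]
place 0 [-0.454  0.685  0.818  1.866 -0.644  0.877 -0.907]
place 1 [-0.412  0.657  0.753  1.865 -0.586  0.855  0.618]
place 2 [-0.262  0.589  0.538  1.861 -0.407  0.803  2.04 ]
place 3 [-0.603  0.839  1.079  1.871 -0.886  1.009 -2.291]
```

```bash
python3 - <<'E'
from h import *
import pickle
ims=[];info=[]
for i,(p,y) in enumerate([((.425,.21,.16),.2+np.pi/2),((.545,-.116,.19),0)]):
    robot.move_ptp(np.array(p),rot(y)); robot.pause(.3)
    info.append(robot.camera_info("wrist")); im=robot.grab_frame("wrist"); ims.append(im)
    cv2.imwrite(f"pics/w{i}.png",im[...,::-1])
pickle.dump(info,open("info.pkl","wb")); print(robot.get_state()["time"])
E
```

```text
3.8
```

View pics/w0.png

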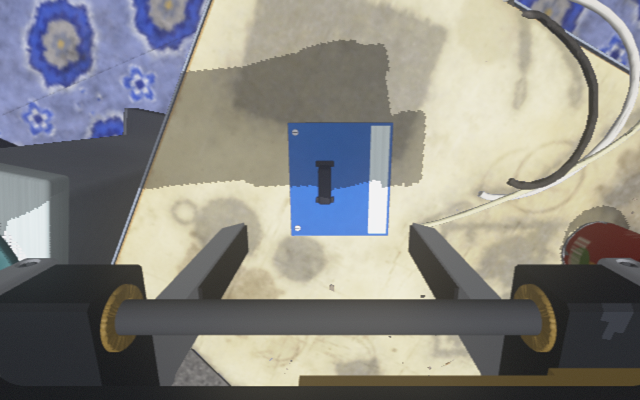

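View pics/w1.png

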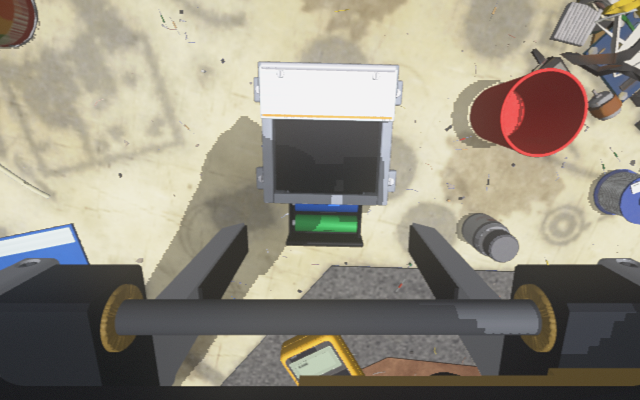

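Wrist view 0: cover corners at about (289,123), (392,123), (388,236) and (291,235), with the silver strip on the right. Wrist view 1: flap lip from about (261,118) to (396,119), case front rim at about y=204, and tray plate bottom edge at (287,243)–(362,245). I'll refine these on enlarged crops.

```bash
python3 - <<'E'
from h import *
a=cv2.imread("pics/w1.png");b=cv2.imread("pics/w0.png")
c1=cv2.resize(a[55:255,245:412],None,fx=3,fy=3,interpolation=cv2.INTER_NEAREST)[:600]
c2=cv2.resize(b[115:245,280:400],None,fx=2.4,fy=2.4,interpolation=cv2.INTER_NEAREST)
o=np.zeros((600,800,3),np.uint8);o[:c1.shape[0],:c1.shape[1]]=c1;o[:c2.shape[0],505:505+c2.shape[1]]=c2
cv2.imwrite("pics/crop1.png",o)
E
```

```text
(no output)
```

View pics/crop1.png

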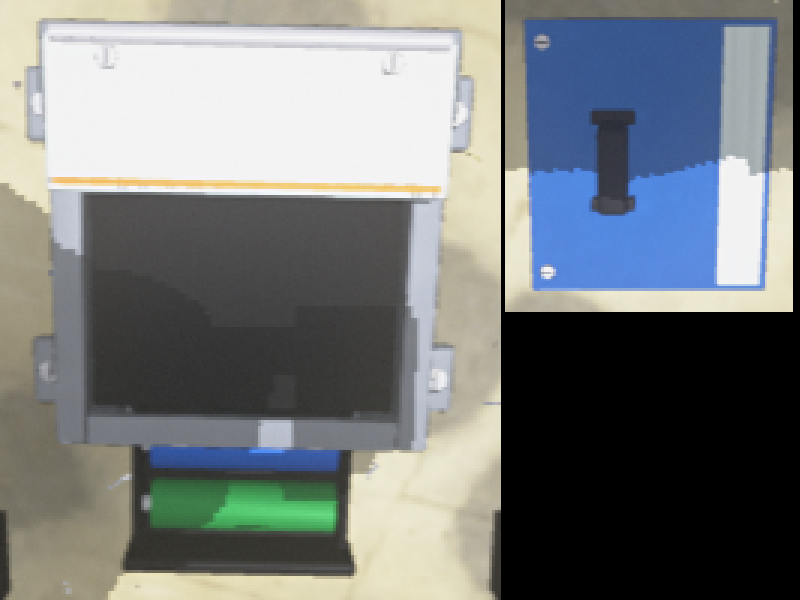

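```bash
cat >> h.py <<'E'
def fit(loc,w):
    loc=np.array(loc,float);w=w[:,:2];a=loc-loc.mean(0);b=w-w.mean(0)
    th=np.arctan2((a[:,0]*b[:,1]-a[:,1]*b[:,0]).sum(),(a*b).sum())
    R=np.array([[np.cos(th),-np.sin(th)],[np.sin(th),np.cos(th)]]);t=w.mean(0)-R@loc.mean(0)
    return t,th,(w-(loc@R.T+t))*1000
E
python3 - <<'E'
from h import *
import pickle
np.set_printoptions(precision=4,suppress=True)
i0,i1=pickle.load(open("info.pkl","rb"))
f=lambda l,s,o:[(o[0]+(x+.5)/s-.5,o[1]+(y+.5)/s-.5) for x,y in l]
w=p2w(i1,f([(48,188),(444,197),(60,442),(425,450)],3,(245,55)),[.059,.059,.045,.045])
print(w); print("case",fit([(.028,.058),(.028,-.058),(-.052,.060),(-.052,-.060)],w))
print("tray",p2w(i1,f([(125,570),(354,574)],3,(245,55)),.038))
w=p2w(i0,f([(20,18),(272,20),(260,290),(28,290)],2.4,(280,115)),.004)
print(w);print("cover",fit([(-.05,.057),(.05,.057),(.05,-.057),(-.05,-.057)],w))
print("grip",p2w(i0,f([(108,160)],2.4,(280,115)),.028))
print(robot.get_state()["ee_pos"])
E
```

```text
[[ 0.6131 -0.057   0.059 ]
 [ 0.6107 -0.1718  0.059 ]
 [ 0.533  -0.0542  0.045 ]
 [ 0.5304 -0.1723  0.045 ]]
case (array([ 0.5838, -0.1141]), np.float64(-0.01927140344158041), array([[ 0.1654, -0.4268],
       [-0.0171,  0.8103],
       [ 0.0657, -1.126 ],
       [-0.2141,  0.7424]]))
tray [[ 0.4858 -0.0729  0.038 ]
 [ 0.4843 -0.1513  0.038 ]]
[[0.3767 0.2637 0.004 ]
 [0.4742 0.2827 0.004 ]
 [0.4972 0.1716 0.004 ]
 [0.3994 0.1518 0.004 ]]
cover (array([0.4369, 0.2174]), np.float64(0.19996315696210984), array([[ 0.1217,  0.2844],
       [-0.3559, -0.5349],
       [-0.0066,  0.1367],
       [ 0.2408,  0.1139]]))
grip [[0.4211 0.2195 0.028 ]]
[ 0.545  -0.1156  0.19  ]
```

```bash
cat >> h.py <<'E'
CASE=np.array([.5838,-.1141]);CY=-.0193
def cw(x,y,z): # case -> world
    c,s=np.cos(CY),np.sin(CY); return np.array([CASE[0]+c*x-s*y,CASE[1]+s*x+c*y,z])
E
python3 - <<'E'
from h import *
np.set_printoptions(precision=4,suppress=True)
robot.gripper_to(0.0)
robot.move_ptp(cw(-.120,-.001,.09),rot(CY))
robot.move_linear(cw(-.120,-.001,.036))
r=robot.move_linear(cw(-.09,-.001,.036),velocity=.06,threshold=15)
r=r or robot.move_linear(cw(-.045,-.001,.036),velocity=.04,threshold=12)
robot.pause(.4)
s=robot.get_state();print(r,s["ee_pos"],s["ee_pos"][0]-CASE[0],s["force"],s["opening"],s["time"])
robot.move_linear(s["ee_pos"]+[-.03,0,0])
robot.move_linear(cw(-.110,-.001,.15),velocity=.3)
robot.pause(.2);cv2.imwrite("pics/t1.png",robot.grab_frame("top")[...,::-1])
c=robot.camera_info("wrist");cv2.imwrite("pics/w2.png",robot.grab_frame("wrist")[150:250,240:420,::-1].repeat(4,0).repeat(4,1))
print(robot.get_state()["time"])
E
```

```text
True [ 0.5143 -0.1137  0.0356] -0.06949233097050844 [-0.3327  0.812  -0.5919] 0.0002456065382594678 8.0083
9.1917
```

View pics/w2.png

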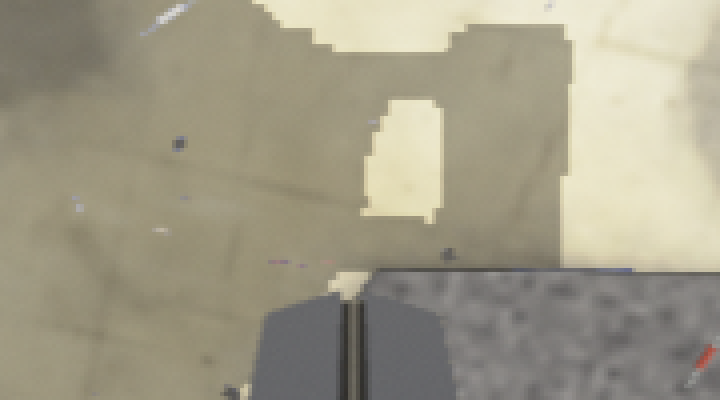

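The crop missed the tray. I'll take a frame at the present pose and measure the plate edge.

```bash
python3 - <<'E'
from h import *
import pickle
c=robot.camera_info("wrist");im=robot.grab_frame("wrist")[...,::-1]
pickle.dump(c,open("c3.pkl","wb"));cv2.imwrite("pics/w3full.png",im)
R=cv2.Rodrigues(c['rvec'])[0]
K=np.array([[c['fx'],0,c['cx']],[0,c['fy'],c['cy']],[0,0,1]])
for P in [(-.052,0,.045),(-.059,0,.038),(-.063,0,.038)]:
    q=K@(R@cw(*P)+c['tvec']);q=q[:2]/q[2];print(P,q)
u,v=int(q[0])-80,max(int(q[1])-40,0);print(u,v)
cv2.imwrite("pics/w3.png",im[v:v+100,u:u+160].repeat(5,0).repeat(5,1))
E
```

```text
(-0.052, 0, 0.045) [326.32391601 129.90840298]
(-0.059, 0, 0.038) [326.36862473 138.11323075]
(-0.063, 0, 0.038) [326.37781124 143.02166984]
246 103
```

View pics/w3.png

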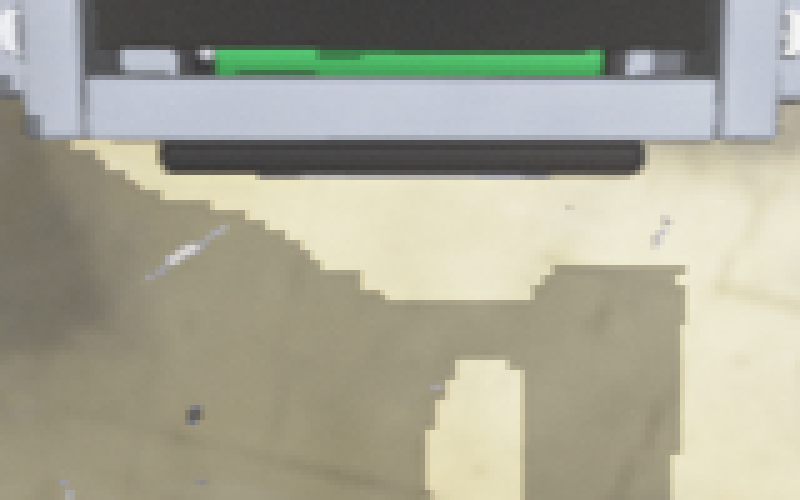

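The plate edge is at row 138.2, which matches the predicted fully-in row of 138.1, so the tray is home. Next I'll grasp the cover.

```bash
python3 - <<'E'
from h import *
import pickle
np.set_printoptions(precision=4,suppress=True)
g=np.array([.4222,.2146]);T=rot(.2+np.pi/2)
robot.move_ptp(np.r_[g,.10],T)
robot.gripper_to(.045)
robot.move_linear(np.r_[g,.026],velocity=.1)
robot.gripper_to(0.0)
s=robot.get_state();print(s["ee_pos"],s["opening"],s["grasp_force"],s["time"])
robot.move_linear(np.r_[s["ee_pos"][:2],.12],velocity=.15);robot.pause(.2)
s2=robot.get_state();print(s2["ee_pos"],s2["opening"],s2["grasp_force"],s2["force"],s2["time"])
c=robot.camera_info("wrist");im=robot.grab_frame("wrist");pickle.dump((c,s2),open("c4.pkl","wb"))
cv2.imwrite("pics/w4full.png",im[...,::-1]);cv2.imwrite("pics/w4.png",im[80:360,150:520,::-1].repeat(2,0).repeat(2,1))
E
```

```text
[0.4221 0.2147 0.0261] 0.011811896410130918 30.001049637794495 12.85
[0.4219 0.2144 0.1193] 0.011284042850256939 29.99964952468872 [ 0.0519  0.2242 -2.4663] 13.825
```

View pics/w4.png

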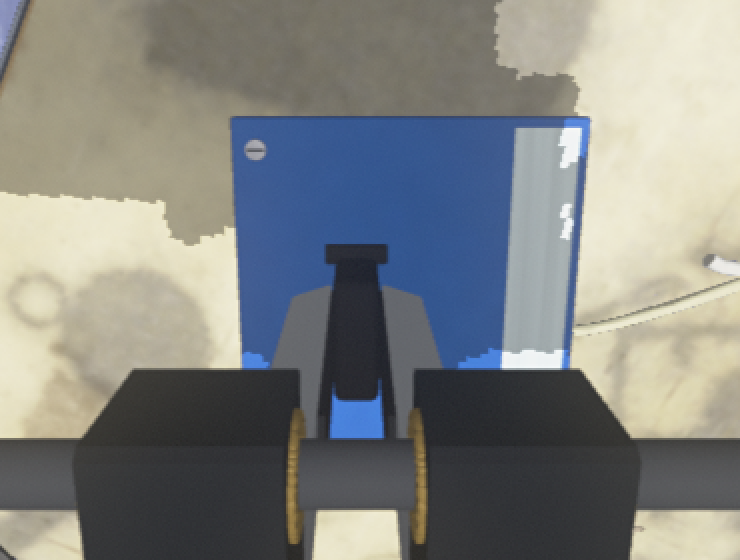

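```bash
python3 - <<'E'
from h import *
import pickle
np.set_printoptions(precision=4,suppress=True)
c,s=pickle.load(open("c4.pkl","rb"))
px=[(150+x/2,80+y/2) for x,y in [(231,117),(590,117),(575,340),(241,340)]]
w=p2w(c,px,s["ee_pos"][2]-.022)
cx=-s["tool_rot"][:,1];cyy=s["tool_rot"][:,0]
if cx[0]<0:cx=-cx
d=w-s["ee_pos"]
print(np.c_[d@cx,d@cyy], cx,cyy)
K=np.array([[c['fx'],0,c['cx']],[0,c['fy'],c['cy']],[0,0,1]]);R=cv2.Rodrigues(c['rvec'])[0]
for x,y in [(-.035,.057),(.065,.057)]:
    q=K@(R@(s["ee_pos"]+x*cx+y*cyy-[0,0,.022])+c['tvec']);print(q[:2]/q[2])
print(px)
E
```

```text
[[-0.0335  0.0569]
 [ 0.0657  0.0569]
 [ 0.0671 -0.0095]
 [-0.0336 -0.0095]] [ 0.9801  0.1984 -0.0011] [-0.1984  0.9801 -0.0008]
[262.7784 138.3524]
[443.6685 138.3366]
[(265.5, 138.5), (445.0, 138.5), (437.5, 250.0), (270.5, 250.0)]
```

The cover is held square and centred, with its corners within about 1 mm of prediction. Next comes the insertion.

```bash
python3 - <<'E'
from h import *
np.set_printoptions(precision=4,suppress=True)
T=rot(CY+np.pi/2);Z=.0767
robot.move_ptp(cw(-.080,0,.13),T)
robot.move_linear(cw(-.075,0,Z+.006),velocity=.1);robot.pause(.2)
z0=robot.get_state()["ee_pos"][2]-(Z+.006)
def loc():
    s=robot.get_state();d=s["ee_pos"][:2]-CASE;c,q=np.cos(CY),np.sin(CY)
    return np.array([c*d[0]+q*d[1],-q*d[0]+c*d[1],s["ee_pos"][2]]),s
print("sag",z0)
zc=Z-z0
robot.move_linear(cw(-.070,0,zc),velocity=.05);robot.pause(.2)
l,s=loc();print(l,s["force"]);zc-=l[2]-Z
r=robot.move_linear(cw(-.042,0,zc),velocity=.05,threshold=6);l,s=loc();print(r,l,s["force"],s["time"])
if not r:
    zc-=l[2]-Z
    r=robot.move_linear(cw(-.008,0,zc),velocity=.025,threshold=6);robot.pause(.2);l,s=loc();print(r,l,s["force"],s["opening"],s["time"])
c=robot.camera_info("wrist");cv2.imwrite("pics/w5.png",robot.grab_frame("wrist")[...,::-1])
E
```

```text
sag 0.0005426270811313971
[-0.07   -0.0001  0.0762] [-1.0829 -0.9586 -2.0578]
False [-0.0422 -0.0001  0.0765] [-0.7364 -0.1491 -1.2714] 17.2
True [-0.0171  0.0003  0.0761] [-0.1046  0.1281 -2.0146] 0.011989473878302799 18.3667
```

View pics/w5.png

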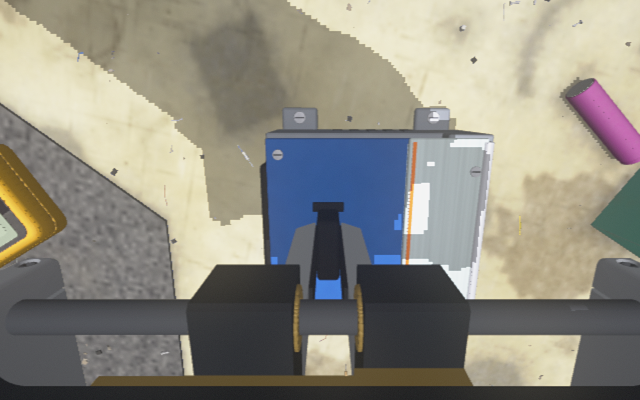

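The cover lies under the flap, parallel to the orange lip line at columns 405–415. Its rear edge is at column 266 and it looks home. Now I'll press down.

```bash
python3 - <<'E'
from h import *
np.set_printoptions(precision=4,suppress=True)
s=robot.get_state();x,y=s["ee_pos"][:2]
f0=s["force"]
r=robot.move_linear(np.array([x+.0005,y,.0715]),velocity=.015,threshold=14);robot.pause(.4)
for i in range(2):
    s=robot.get_state();print(r,s["ee_pos"],s["force"]-f0,s["moment"],s["opening"],s["time"])
    if i==0 and s["ee_pos"][2]>.0708:
        r=robot.move_linear(np.array([x+.0005,y,.0695]),velocity=.01,threshold=14);robot.pause(.4)
im=robot.grab_frame("wrist");cv2.imwrite("pics/w6.png",im[...,::-1])
E
```

```text
False [ 0.5671 -0.1136  0.0715] [-4.547  -0.2069  6.0699] [-0.013   1.0309  0.0561] 0.012165729644649107 19.275
True [ 0.5671 -0.1136  0.071 ] [-2.2409  0.3369  9.814 ] [ 0.0613  0.4122 -0.0336] 0.011880789017768853 19.8833
```

```bash
python3 - <<'E'
from h import *
robot.pause(.3);s=robot.get_state();print(s["ee_pos"],s["force"],s["time"])
print(robot.sign_off())
E
```

```text
[ 0.56710452 -0.11361043  0.0709507 ] [-1.85338869  0.52025133  8.23494726] 20.2333
the job is handed in; nothing more can be done
None
```

I handed the job in at 20.2 s: the tray is fully in, and the cover is under the flap against the stop and still held pressed on the rim (about 10 N on the wrist). I inferred the final cover position from arm position and force; the rig gave no verdict.

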